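Jack the bottle trough level and hold it

TASK

The hinged trough with the brown bottle has sagged onto its brick and must be held level: first push the open drawer, which is in the way, fully home. Then set the small lever jack flat on the bench with its saddle centred under the trough's lift point (under the hexagonal bolt head on the tab at its free end), and pump its handle down to the stop so that the jack alone raises the trough. Finish while still holding the handle down, as it springs back when released; do not push on the trough, and leave the loose brick, squeeze bottle and tub alone.

Things in the scene. Friction and masses are not known exactly. Their poses are not given: they have to be found in the camera images.
- stand: Fixed stand of the trough. Origin on the bench exactly under the lift point (when the trough is level; within 2 mm when sagged). Its +y axis runs along the trough from the free end to the hinge, z up. A firebrick (top about 60 mm high) fills x -57..57, y 92..208 mm; the two hinge posts stand at y 345 mm, 104 mm high. The bench is bare under the lift point for y below 70 mm.
- trough (a joint): Trough angle about a level hinge along the stand's x, 340 mm in +y from the lift point, 85 mm high. 0 = sagged on the brick, 0.07 rad = level, grows as the free end rises. Dark steel V trough 90 mm wide with a strapped amber bottle (top 155 mm above the bench), about 0.8 kg; the lift point carries about 3 N. The V ends at stand y = 30 mm.
- lift_point (a point): Centre of the flat underside of the round boss (22 mm wide, 8 mm deep) under the lift tab: 50 mm above the bench while sagged, 74 mm when level. The tab is a 30 mm wide, 6 mm thick steel bar sticking out from the trough's free end to stand y = -20 mm; above the lift point it has a hexagonal bolt head 18 mm across and 7 mm high.
- unit: Fixed low grey drawer unit, 200 (x) by 160 (y) by 85 mm high, origin under its centre on the bench; one drawer, which opens along the unit's -x, across the space the jack needs.
- drawer (a joint): Opening of the drawer in m: 0 = fully home, 0.16 = fully out. Slides along the unit's x with about 2 N of friction plus damping (8 N per m/s), stays where left; a rigid stop at 0.
- drawer_front (a point): Centre of the drawer's flat front face (156 mm wide, from 7 to 84 mm above the bench), 46 mm above the bench. The face looks to the unit's -x; push it along the unit's +x. Fully home it lies 100 mm from the unit's origin.
- jack: Loose dark steel lever jack, 0.95 kg. Origin under its base plate, below the carrying lug; +x to the saddle, -x to the pump handle, z up. Plate x -130..95, y -38..38, 8 mm thick. Lug to grasp from above: upright plate 14 mm thick (y), x -15..25, top z = 90 mm. It fits under the tab with its +x along the stand's +y. Slides on the bench or can be carried.
- saddle_top (a point): Centre of the flat top of the round steel saddle, 38 mm wide, at jack x = 65, y = 0 mm; 44 mm above the jack's underside when down (6 mm below the sagged lift point), 74 mm when up.
- pump (a joint): Pump handle angle: 0 = up (0.45 rad above level), 0.55 = fully down on its stop (0.10 rad below level). Raises the saddle in proportion, 30 mm over the full stroke. A spring and the load push it back up; fully down under load it needs 5 to 8 N at the pad. Pivot axis along the jack's y at x = -35, z = 62 mm.
- pump_pad (a point): Centre of the top face of the black rubber pad (34 mm along the handle by 44 mm across, 10 mm thick) at the handle's end, 98 mm from the pivot; about x = -121, z = 109 mm in the jack's frame when up and x = -133, z = 57 mm when down. Push it down from above.
- brick: Loose firebrick, 95 by 95 by 64 mm, to be left alone. Origin under its centre.
- squeeze: White squeeze bottle with a yellow cap, 52 mm wide, 110 mm high, to be left alone. Origin under its centre.
- tub: Clear plastic tub, 110 by 140 by 55 mm, to be left alone. Origin under its centre.
There are look-alikes about, which are no part of the job. Leave any yellow look-alike of the jack alone.

How it is judged:
On the way, in this order (a step that is already met when the one before it is completed fails the run):
1. the drawer is pushed fully home (within 4 mm) (value of joint drawer below 0.004 m), for 0.2 s.
2. the jack stands flat on the bench with its saddle under the lift point (within 12 mm sideways), the trough still down (horizontal distance between saddle_top and lift_point below 0.012 m and height (world z) of jack below 0.004 m and angle between jack's own z axis and vertical below 0.05 rad and value of joint trough below 0.01 rad), for 0.2 s.
At the end, for the whole second after the job is handed in: Fingers still press the jack (over 1 N); drawer home within 5 mm; jack flat, saddle within 14 mm of the lift point sideways; pump over 0.51 rad; trough at 0.057 to 0.083 rad (level 0.07), carried by the jack, not touched by the fingers (value of joint drawer below 0.005 m and horizontal distance between saddle_top and lift_point below 0.014 m and height (world z) of jack below 0.005 m and angle between jack's own z axis and vertical below 0.06 rad and value of joint pump above 0.51 rad and value of joint trough between 0.057 and 0.083 rad and contact force between jack and stand above 1 N and contact force between the fingers and jack above 1 N and contact force between the fingers and stand below 0.5 N and linear speed of jack below 0.02 m/s); the arm keeps its last pose, push and grip.
It fails at once if the robot pushes on the trough or its stand (over 5 N) (contact force between any of the fingers, the arm and stand above 5 N).
It fails at once if the jack is tipped over (angle between jack's own z axis and vertical above 0.6 rad).
It fails at once if the loose brick is moved by more than 30 mm (distance of brick from where it was at the start of the episode above 0.03 m).
It fails at once if the squeeze bottle is moved by more than 30 mm (distance of squeeze from where it was at the start of the episode above 0.03 m).
It fails at once if the tub is moved by more than 30 mm (distance of tub from where it was at the start of the episode above 0.03 m).
It also fails if it takes over 72 s, if anything falls off the work surface, if the arm or the gripper's body presses on something with over 40 N, if the wrist force passes 120 N, or if a joint passes its speed limit or range.

ROBOT

A 6-joint arm with a two-finger parallel gripper is mounted at the origin on the work surface. World frame = base frame: x ahead of the robot, y to its left, z up, the work surface at z = 0. Lengths are in m, angles in rad, forces in N, time in s.
With the tool pointing down it reaches from about 0.25 to 0.725 m from the base axis. Payload 4 kg.
Tool frame: the origin (TCP) lies at the very end of the fingers, on their centre line; the grasp point (between the pads) lies 19 mm behind it; z points along the fingers, y is the line along which they close (so a half turn about z gives the same grasp; the last joint's range is limited). The gripper opens to 85 mm and grips with 20 to 120 N. Pads are 22 mm wide; open, the fingers measure 114 mm over their backs; the gripper's body (76 mm by 85 mm) begins 54 mm behind the grasp point. The pads swing forward as they close: fully open they stand 13 mm farther back than shut.
Start: joints at [1.312, 0.241, 0.005, 1.335, 0, 1.571], TCP at [0.128, 0.483, 0.231] pointing down, gripper open.
Joint ranges: [-2.72, 2.72], [-1.05, 1.87], [-1.09, 1.28], [-1.99, 2.15], [-1.42, 1.44], [-3.14, 3.14]. Speed limits (rad/s): [2.79, 2.79, 3.14, 3.14, 3.14, 3.14].

INTERFACE

Orientations are given as a unit quaternion [x, y, z, w].
In Python, from workcell import bot, vision, workorder gives the robot as it stands.
- The arm moves only by the shell command python3 -m creep 'ROWS' [OPENING]. ROWS is JSON, a list of rows, each a list of 2 entries, a list of its own where there are three numbers: the shift along the tool's x, y, z in mm, then the turn, a rotation vector about the tool's x, y, z in rad. In form: [[[dx, dy, dz], [wx, wy, wz]], ...]. A call has 1 to 12 rows; each row shifts and turns the commanded pose from where the row before left it, along the tool's axes as they then stand; what a row does not reach is not made up. A row lasts 1/8 s, in which the tool goes at most 62.5 mm and 10.7 degrees, less where a joint would pass 70% of its speed; a pose out of reach is approached as far as the arm can. A call is refused whole if a number of a shift passes 62.5 or a number of a turn 0.188, either way. A call with a gripper value outside its range is refused whole. OPENING is the finger opening in mm, from 0 to 85.4, set as the call begins (- or left out, the last holds). The fingers move at their own pace and stop on an object; the grip force is fixed at half the most. Time passes only in rows, so rows that do not move let the fingers close. It gives the time, the measured TCP pose, the force, the opening and the grip force at its end, in the units of the state.
- bot.get_obs(): the state, without advancing time (a new reading comes with each control period).
- vision.camera(name): name is "scene" or "top" or "wrist"; returns a dict with "image" (384x512x3 uint8, blue, green, red), "z_map" (384x512 float32, m along the optical axis (not along the pixel's ray), 0 where there is no reading), "K" (3x3 intrinsics, pixels), "rvec" (rotation vector, rad) and "tvec" (3), from world to camera coordinates, as OpenCV has them; the wrist camera has in their place "tool_from_camera" (4x4, takes a point from camera to tool coordinates, whose origin is the TCP and whose axes are the flange's). Camera axes: x right, y down, z forward; pixel columns grow to the right and rows downward; lengths in m; the calibration is good to about 2 mm. A picture is of the moment at which its call begins: read the wrist's pose just before it.
- workorder.job_done(): hands the job in; it is judged then, once.
Trained networks look in a picture, given as the dict that the camera call returned (one of the last four; its "shot" number tells which), for a name from the list of things; names that differ only in an ending like _2 or _b are one class to them, and where a whole thing is asked for, a point or a joint stands for the part that bears it (a point fixed in the world has none). Each returns a list of dicts, best first, with "score" (0 to 1); they miss things now and then, are a little off and sometimes report something else, mostly with a low value. They report only what shows in the picture. A call takes as long as a camera call. They do not tell look-alikes from the thing itself.
- vision.spot_in(picture, query): "position" ([column, row] in pixels, amid what is visible of it).
- vision.place_of(picture, query): "position" ([column, row] in pixels: a listed point, or the origin of a listed thing).
The state is a dict: "clock": time; "joint_pos": joint angles; "joint_vel": joint speeds; "tau": joint torques, N m; "eef_pos": TCP position; "tool_rot": TCP orientation; "ft_force": force on the tool from outside, world axes, zero at the start; "ft_torque": the same for the moment, N m; "grip_width": finger opening in m; "grasp_force": force on a finger pad.
Only numpy, scipy, OpenCV 4.12 (cv2) and the standard library are available. Lean on these libraries where they do the work, as an engineer would, in place of code of your own. Each camera call takes 0.05 s, during which the arm holds its last target. There are 200 camera calls.

## Working session

There is one attempt and no reset: what is moved stays moved. The work goes in short steps, Python scripts to look and compute and a shell command to move; the robot and the scene stay as the last step left them, time stands still between calls to the robot, and variables do not carry over. Pictures are saved under pics/ and viewed, at most 13 in all, crops included, and the job is handed in when it is done.

```bash
mkdir -p pics
cat > h.py <<'E'
import numpy as np, cv2
from scipy.spatial.transform import Rotation as R
from workcell import bot, vision, workorder
def cam(n):
    o=bot.get_obs(); p=vision.camera(n)
    if n=="wrist":
        T=np.eye(4);T[:3,:3]=R.from_quat(o["tool_rot"]).as_matrix();T[:3,3]=o["eef_pos"]
        W=T@p["tool_from_camera"]
    else:
        M=np.eye(4);M[:3,:3]=cv2.Rodrigues(np.array(p["rvec"],float))[0];M[:3,3]=np.ravel(p["tvec"]);W=np.linalg.inv(M)
    p["W"]=W; return p
def ray(p,uv):
    d=np.linalg.inv(p["K"])@[uv[0],uv[1],1]; return p["W"][:3,3],p["W"][:3,:3]@d
def at_z(p,uv,z):
    c,d=ray(p,uv); return c+d*(z-c[2])/d[2]
def depth(p,uv):
    u,v=int(round(uv[0])),int(round(uv[1])); w=p["z_map"][max(v-1,0):v+2,max(u-1,0):u+2]; w=w[w>0]
    if not len(w): return None
    c,d=ray(p,uv); return c+d*np.median(w)
def tri(a,ua,b,ub):
    c1,d1=ray(a,ua);c2,d2=ray(b,ub)
    s=np.linalg.lstsq(np.c_[d1,-d2],c2-c1,rcond=None)[0]
    return (c1+s[0]*d1+c2+s[1]*d2)/2, np.linalg.norm(c1+s[0]*d1-c2-s[1]*d2)
E
python3 - <<'E'
from h import *
np.set_printoptions(precision=3,suppress=True)
print(bot.get_obs())
for n in("top","scene"):
    p=cam(n); cv2.imwrite(f"pics/{n}0.png",cv2.resize(p["image"],(768,576)))
    for q in("lift_point","drawer_front","saddle_top","pump_pad","jack","unit","stand","brick","squeeze","tub"):
        for r in vision.place_of(p,q)[:3]:
            print(n,q,round(r["score"],2),np.round(r["position"],0),depth(p,r["position"]) if 0<=r["position"][0]<511 and 0<=r["position"][1]<383 else None)
E
```

```text
{'clock': 0.0, 'joint_pos': array([1.312, 0.241, 0.004, 1.335, 0.   , 1.571]), 'joint_vel': array([ 0.   ,  0.   , -0.001, -0.   , -0.001,  0.001]), 'tau': array([  0.   , -37.232,  25.241,   0.017,  -0.   ,  -0.   ]), 'eef_pos': array([0.128, 0.483, 0.23 ]), 'tool_rot': array([ 0.129,  0.992, -0.001, -0.   ]), 'ft_force': array([-0.689,  0.061,  0.59 ]), 'ft_torque': array([ 0.086, -0.034,  0.039]), 'grasp_force': 0.0, 'grip_width': 0.0853368927649335}
top lift_point 0.67 [234. 187.] [0.552 0.077 0.07 ]
top drawer_front 0.62 [277. 208.] [ 0.505 -0.044  0.025]
top drawer_front 0.18 [235. 196.] [0.541 0.076 0.001]
top saddle_top 0.7 [322. 298.] [ 0.261 -0.17   0.044]
top saddle_top 0.69 [331. 220.] [ 0.474 -0.193  0.045]
top saddle_top 0.46 [348. 125.] [ 0.752 -0.245  0.045]
top pump_pad 0.75 [399. 299.] [ 0.268 -0.354  0.108]
top pump_pad 0.67 [414. 131.] [ 0.717 -0.412  0.106]
top pump_pad 0.63 [401. 199.] [ 0.527 -0.369  0.108]
top jack 0.75 [352. 215.] [ 0.483 -0.243  0.089]
top jack 0.61 [343. 299.] [ 0.262 -0.215  0.086]
top jack 0.57 [363. 135.] [ 0.73  -0.295  0.021]
top unit 
[... 577 characters left out ...]
. 248.] [ 0.466 -0.202  0.045]
scene saddle_top 0.5 [129. 211.] [ 0.259 -0.174  0.045]
scene pump_pad 0.91 [227. 365.] [ 0.715 -0.422  0.111]
scene pump_pad 0.84 [ 66. 243.] [ 0.259 -0.359  0.11 ]
scene pump_pad 0.73 [160. 298.] [ 0.532 -0.372  0.111]
scene jack 0.95 [182. 279.] [ 0.516 -0.29   0.06 ]
scene jack 0.91 [116. 242.] [ 0.273 -0.25   0.01 ]
scene jack 0.88 [271. 346.] [ 0.75  -0.327  0.047]
scene stand 0.7 [275. 203.] [0.584 0.023 0.051]
scene stand 0.6 [182. 281.] [ 0.516 -0.291  0.056]
scene brick 0.63 [245. 174.] [0.451 0.098 0.045]
scene squeeze 0.87 [269. 148.] [0.436 0.275 0.015]
scene tub 0.58 [339. 188.] [0.697 0.212 0.002]
scene tub 0.22 [182. 281.] [ 0.516 -0.292  0.056]
```

View pics/top0.png

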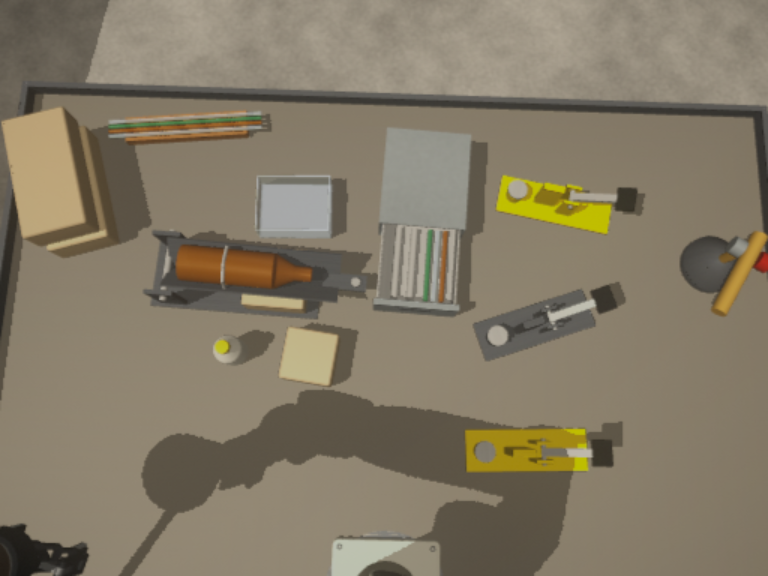

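View pics/scene0.png

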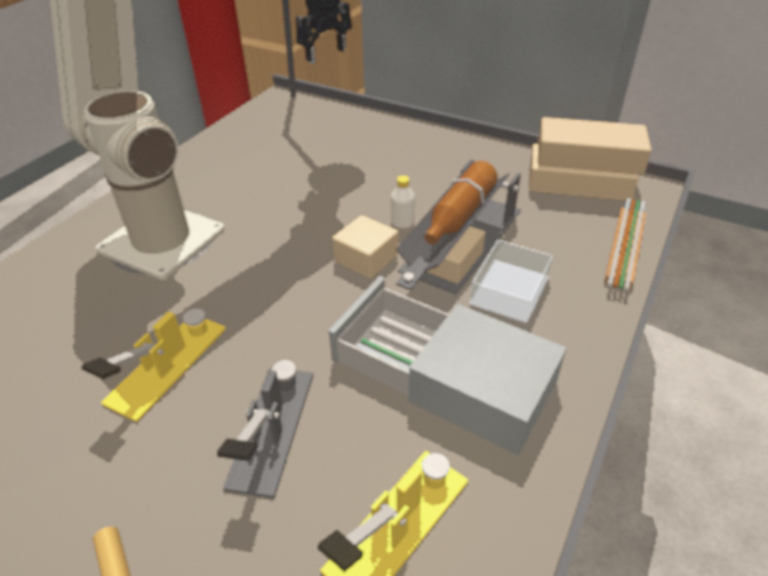

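Top picture (native px): the jack-like things are the dark jack at (352,215) and yellow look-alikes at (343,299) and (363,135). I choose the dark one. The lift bolt is at (237,188) and the drawer front at (279,206), with the drawer opening toward world -x. The scene view agrees: dark jack at (182,279). I'm moving over the area for a close look.

```bash
python3 -m creep '[[[-40,-37,-3],[0,0,0]],[[-42,-39,-3],[0,0,0]],[[-42,-39,-3],[0,0,0]],[[-42,-39,-3],[0,0,0]],[[-42,-39,-3],[0,0,0]],[[-42,-39,-3],[0,0,0]],[[-42,-39,-3],[0,0,0]],[[-42,-39,-3],[0,0,0]],[[-42,-39,-3],[0,0,0]],[[-42,-39,-3],[0,0,0]],[[-20,-20,0],[0,0,0]],[[0,0,0],[0,0,0]]]' 0
python3 - <<'E'
from h import *
np.set_printoptions(precision=3,suppress=True)
t=cam("top");s=cam("scene");p=cam("wrist"); print(p["tool_from_camera"]); cv2.imwrite("pics/w1.png",p["image"])
cv2.imwrite("pics/crop1.png",cv2.resize(t["image"][150:270,220:440],None,fx=3.5,fy=3.5,interpolation=cv2.INTER_CUBIC))
for q in("lift_point","drawer_front","saddle_top","pump_pad","jack","unit","stand"):
    for r in vision.place_of(p,q)[:3]: print(q,round(r["score"],2),np.round(r["position"],1),depth(p,r["position"]))
E
```

```text
clock: 2.6
eef_pos: [0.4476, -0.0248, 0.261]
tool_rot: [0.131, 0.991, -0.0, -0.0]
ft_force: [-0.7, 0.3, -0.3]
grip_width: -0.0002
grasp_force: 0.0
[[-0.    -0.945 -0.326  0.084]
 [ 1.     0.    -0.002  0.   ]
 [ 0.002 -0.326  0.945 -0.142]
 [ 0.     0.     0.     1.   ]]
lift_point 0.63 [336.3 213.2] [0.544 0.069 0.064]
drawer_front 0.85 [251.2 204.4] [ 0.505 -0.039  0.057]
drawer_front 0.58 [335.2 213.4] [0.544 0.068 0.064]
saddle_top 0.91 [87.7 32. ] [ 0.253 -0.168  0.044]
saddle_top 0.79 [136.8 199.2] [ 0.461 -0.194  0.044]
saddle_top 0.24 [363.4  98.6] [0.406 0.124 0.063]
pump_pad 0.6 [ 11.4 292.7] [ 0.524 -0.369  0.108]
jack 0.95 [116.2 209.7] [ 0.472 -0.236  0.032]
jack 0.75 [150.1 332.8] [ 0.431 -0.054  0.332]
jack 0.55 [58.7 57.9] [ 0.263 -0.227  0.022]
unit 0.56 [323.6 202. ] [ 0.553  0.066 -0.   ]
stand 0.92 [323.5 201. ] [ 0.551  0.066 -0.   ]
```

View pics/crop1.png

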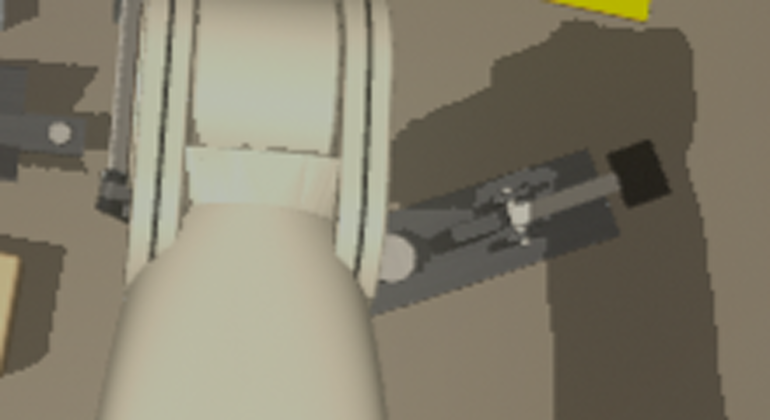

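View pics/w1.png

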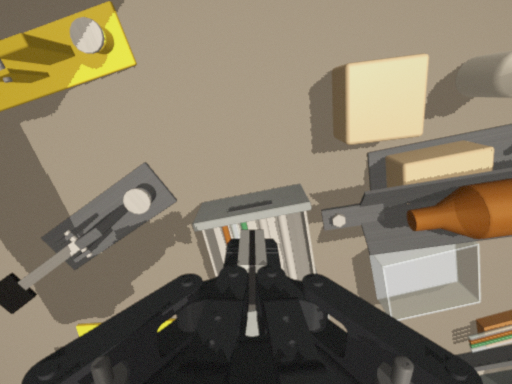

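Crop: the dark jack is confirmed at crop (500,215), with grey plate, black pad and silver saddle. Wrist view: drawer front top edge from (193,208) to (305,188), bolt head at (338,220), saddle at (137,199).

Run:
```python
from h import *
np.set_printoptions(precision=4,suppress=True)
t=cam("top");w=cam("wrist")
f=lambda u,v,z: at_z(t,(u/1.5,v/1.5),z)[:2]
for n,u,v,z in(("unitBL",389,129,.085),("unitBR",471,134,.085),("frL",375,307,.084),("frR",459,313,.084),("bolt",356,282,.071),("post1",153,296,.104),("post2",163,235,.104)): print(n,f(u,v,z))
for n,u,v,z in(("frA",193,208,.084),("frB",305,188,.084),("bolt",338,220,.071),("saddle",137,199,.044),("pad",12,292,.11),("jackcornerA",148,163,.008),("jackcornerB",175,198,.008)): print(n,at_z(w,(u,v),z)[:2])
# top-edge of drawer front from depth
z=w["z_map"];vv,uu=np.nonzero(z>0);K=w["K"]
c=np.c_[(uu-K[0,2])/K[0,0],(vv-K[1,2])/K[1,1],np.ones(len(uu))]*z[vv,uu][:,None]
P=c@w["W"][:3,:3].T+w["W"][:3,3]
m=(abs(P[:,2]-.084)<.004)&(abs(P[:,1]+.045)<.085)&(P[:,0]<.53)&(P[:,0]>.44)
r=cv2.minAreaRect((P[m,:2]*1000).astype(np.float32)); print("front",m.sum(),r,cv2.boxPoints(r))
d=P[(abs(P[:,1]-.063)<.012)&(abs(P[:,0]-.55)<.06)&(P[:,2]>.055)&(P[:,2]<.068)];print("tab",len(d),d.mean(0),cv2.minAreaRect((d[:,:2]*1000).astype(np.float32)))
np.save("P.npy",P)
```

```text
unitBL [0.8456 0.0159]
unitBR [ 0.8409 -0.1401]
frL [0.5032 0.0322]
frR [ 0.4968 -0.119 ]
bolt [0.5505 0.0684]
post1 [0.5079 0.423 ]
post2 [0.6192 0.4159]
frA [ 0.4806 -0.1085]
frB [0.4904 0.0336]
bolt [0.5512 0.0687]
saddle [ 0.4619 -0.1937]
pad [ 0.5241 -0.3664]
jackcornerA [ 0.4224 -0.1751]
jackcornerB [ 0.485  -0.1555]
front 684 ((510.85174560546875, -42.01921081542969), (154.10284423828125, 11.77861499786377), 86.8126220703125) [[ 500.6874 -118.624 ]
 [ 512.4478 -119.2789]
 [ 521.0161   34.5856]
 [ 509.2557   35.2405]]
tab 296 [0.5477 0.0611 0.0629] ((550.7700805664062, 62.844825744628906), (23.781692504882812, 31.495328903198242), 89.21800994873047)
```

```bash
python3 -m creep '[[[0,-8,50],[0,0,0]],[[0,-7,50],[0,0,0]],[[0,0,50],[0,0,0]],[[0,0,45],[0,0,0]],[[0,0,20],[0,0,0]],[[-20,3,0],[0,0,0]],[[-20,3,0],[0,0,0]],[[-20,4,0],[0,0,0]],[[0,0,0],[0,0,0]]]'
```

```text
clock: 4.32
eef_pos: [0.505, -0.0434, 0.0463]
tool_rot: [0.129, 0.992, 0.0, 0.001]
ft_force: [-0.0, 0.5, 1.0]
grip_width: -0.0003
grasp_force: 0.0
```

```bash
python3 -m creep '[[[-15,3,0],[0,0,0]],[[-20,4,0],[0,0,0]],[[-20,4,0],[0,0,0]],[[-20,4,0],[0,0,0]],[[-15,3,0],[0,0,0]],[[-10,2,0],[0,0,0]],[[0,0,0],[0,0,0]]]'
```

```text
clock: 5.2
eef_pos: [0.6058, -0.0497, 0.0462]
tool_rot: [0.129, 0.992, -0.0, 0.0]
ft_force: [0.1, 0.2, 0.0]
grip_width: 0.0001
grasp_force: 0.0
```

```bash
python3 -m creep '[[[-6,1,0],[0,0,0]],[[-5,1,0],[0,0,0]],[[-5,1,0],[0,0,0]],[[0,0,0],[0,0,0]]]'
```

```text
clock: 5.7
eef_pos: [0.6226, -0.051, 0.0464]
tool_rot: [0.129, 0.992, -0.0, 0.001]
ft_force: [0.2, 0.2, -0.8]
grip_width: 0.0004
grasp_force: 0.1
```

```bash
python3 -m creep '[[[-4,1,0],[0,0,0]],[[-4,1,0],[0,0,0]],[[-3,0,0],[0,0,0]]]'
```

```text
clock: 6.08
eef_pos: [0.6331, -0.0516, 0.0464]
tool_rot: [0.129, 0.992, 0.0, 0.0]
ft_force: [-2.2, 1.7, 1.8]
grip_width: -0.0001
grasp_force: 1.1
```

Run:
```python
from h import *
np.set_printoptions(precision=4,suppress=True)
print(bot.get_obs()["ft_force"])
t=cam("top");cv2.imwrite("pics/c2.png",cv2.resize(t["image"][70:230,200:340],None,fx=3.5,fy=3.5))
```

```text
[-2.1911  1.7065  1.7997]
```

View pics/c2.png

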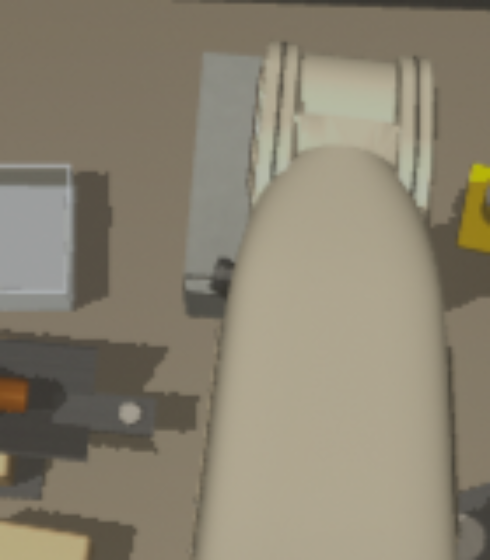

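The crop shows the drawer front at crop row ~285, almost flush with the unit. I'm still pushing up to the stop.

```bash
python3 -m creep '[[[-3,1,0],[0,0,0]],[[-3,0,0],[0,0,0]],[[-3,1,0],[0,0,0]]]'
```

```text
clock: 6.5
eef_pos: [0.6341, -0.0516, 0.0463]
tool_rot: [0.129, 0.992, -0.001, -0.008]
ft_force: [-27.7, 1.1, 19.4]
grip_width: 0.0002
grasp_force: 13.5
```

```bash
python3 -m creep '[[[-2,0,0],[0,0,0]],[[-2,0,0],[0,0,0]],[[0,0,0],[0,0,0]]]'
```

```text
clock: 6.88
eef_pos: [0.634, -0.0516, 0.0463]
tool_rot: [0.129, 0.992, -0.0, -0.012]
ft_force: [-31.2, 4.3, 22.6]
grip_width: -0.0001
grasp_force: 16.2
```

```bash
python3 -m creep '[[[35,-7,0],[0,0,0]],[[35,-7,-20],[0,0,0]],[[30,-5,-50],[0,0,0]],[[0,0,-60],[0,0,0]],[[0,0,-60],[0,0,0]],[[0,0,-30],[0,0,0.16]],[[0,0,0],[0,0,0.165]],[[0,0,0],[0,0,0.165]],[[0,0,0],[0,0,0.165]],[[0,0,0],[0,0,0.165]],[[0,0,0],[0,0,0.15]],[[0,0,0],[0,0,0]]]' 50
```

```text
clock: 8.38
eef_pos: [0.5451, -0.0459, 0.2667]
tool_rot: [0.576, 0.818, 0.0, 0.001]
ft_force: [-0.6, 0.2, 0.2]
grip_width: 0.0504
grasp_force: 0.0
```

```bash
python3 -m creep '[[[-40,-30,0],[0,0,0]],[[-45,-34,0],[0,0,0]],[[-43,-32,0],[0,0,0]],[[-43,-32,0],[0,0,0]],[[0,0,0],[0,0,0]],[[0,0,0],[0,0,0]]]'
python3 - <<'E'
from h import *
np.set_printoptions(precision=4,suppress=True)
w=cam("wrist");cv2.imwrite("pics/w3.png",w["image"]);s=cam("scene")
for q in("saddle_top","pump_pad","jack","lift_point"):
    for p in(w,s):
        for r in vision.place_of(p,q)[:2]: print(q,round(r["score"],2),np.round(r["position"],1),depth(p,r["position"]))
z=w["z_map"];vv,uu=np.nonzero(z>0);K=w["K"]
c=np.c_[(uu-K[0,2])/K[0,0],(vv-K[1,2])/K[1,1],np.ones(len(uu))]*z[vv,uu][:,None]
P=c@w["W"][:3,:3].T+w["W"][:3,3]; o=bot.get_obs(); Rt=R.from_quat(o["tool_rot"]).as_matrix()
L=(P-o["eef_pos"])@Rt  # tool coords
def rep(n,m):
    print(n,m.sum(),P[m].mean(0),"tool",L[m].mean(0),cv2.minAreaRect((P[m,:2]*1000).astype(np.float32)))
near=np.hypot(*(P[:,:2]-[.482,-.25]).T)
rep("lug",(near<.035)&(abs(P[:,2]-.09)<.006))
rep("saddle",(np.hypot(*(P[:,:2]-[.462,-.194]).T)<.026)&(abs(P[:,2]-.044)<.004))
E
```

```text
clock: 9.12
eef_pos: [0.4813, -0.2499, 0.2664]
tool_rot: [0.576, 0.817, 0.0, 0.0]
ft_force: [0.1, -0.2, -0.1]
grip_width: 0.0499
grasp_force: 0.0
saddle_top 0.93 [429.9 212.3] [ 0.752  -0.2395  0.0435]
saddle_top 0.83 [254.2 115.9] [ 0.4659 -0.1972  0.0435]
saddle_top 0.59 [290.4 311.1] [ 0.752  -0.2402  0.045 ]
saddle_top 0.44 [188.3 245.4] [ 0.4627 -0.1959  0.0444]
pump_pad 0.73 [255.  267.7] [ 0.5287 -0.3705  0.1086]
pump_pad 0.61 [ 43.2 192.7] [ 0.2617 -0.3565  0.1087]
pump_pad 0.93 [227.5 363.9] [ 0.7146 -0.4189  0.1091]
pump_pad 0.68 [161.6 298.4] [ 0.5348 -0.3708  0.1101]
jack 0.97 [253.8 158.2] [ 0.4802 -0.2396  0.0902]
jack 0.95 [106.   89.6] [ 0.2633 -0.2352  0.0076]
jack 0.9 [271.6 346.5] [ 0.7451 -0.3107  0.0106]
jack 0.89 [182.9 280.7] [ 0.5146 -0.2871  0.0503]
lift_point 0.31 [251.8 155.1] [ 0.4768 -0.2371  0.0892]
lift_point 0.91 [269.9 189.2] [0.5528 0.0549 0.063 ]
lug 359 [ 0.4835 -0.2515  0.0896] tool [-0.0026  0.0013  0.1768] ((483.7694396972656, -252.1489715576172), (12.234747886657715, 39.84238815307617), 19.521507263183594)
saddle 681 [ 0.4636 -0.1955  0.0436] tool [0.0568 0.0014 0.2227] ((463.553466796875, -195.24948120117188), (36.14948272705078, 36.317054748535156), 19.33733558654785)
```

View pics/w3.png

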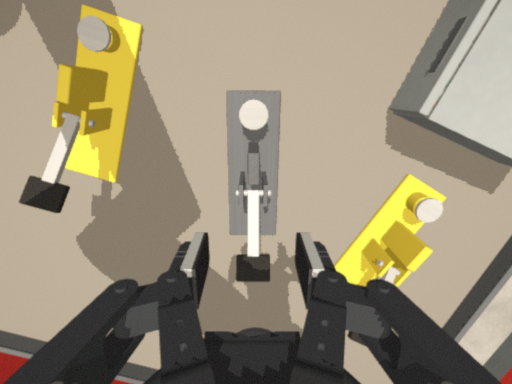

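The wrist view shows the dark jack at (253,160), centred between the fingers and aligned, with the lug at (253,165). Descending and gripping.

```bash
python3 -m creep '[[[-3,1,50],[0,0,0]],[[0,0,60],[0,0,0]],[[0,0,50],[0,0,0]],[[0,0,30],[0,0,0]],[[0,0,20],[0,0,0]],[[0,0,0],[0,0,0]]]' 50 && python3 -m creep '[[[0,0,0],[0,0,0]],[[0,0,0],[0,0,0]],[[0,0,0],[0,0,0]],[[0,0,0],[0,0,0]],[[0,0,0],[0,0,0]]]' 0
```

```text
clock: 10.38
eef_pos: [0.4817, -0.2516, 0.0546]
tool_rot: [0.576, 0.817, -0.0, -0.002]
ft_force: [-0.3, 0.4, -0.1]
grip_width: 0.0499
grasp_force: 0.0
clock: 11.0
eef_pos: [0.4845, -0.2528, 0.0578]
tool_rot: [0.576, 0.817, 0.0, 0.002]
ft_force: [1.1, 1.5, 5.3]
grip_width: 0.0133
grasp_force: 61.8
```

```bash
python3 -m creep '[[[0,0,-10],[0,0,0]],[[0,0,-10],[0,0,0]],[[0,0,0],[0,0,0.095]],[[0,0,0],[0,0,0.095]],[[0,0,0],[0,0,0.095]],[[0,0,0],[0,0,0.092]],[[25,9,0],[0,0,0]],[[35,12,0],[0,0,0]],[[40,14,0],[0,0,0]],[[40,15,0],[0,0,0]],[[25,9,0],[0,0,0]],[[0,0,0],[0,0,0]]]'
python3 - <<'E'
from h import *
np.set_printoptions(precision=4,suppress=True)
w=cam("wrist");cv2.imwrite("pics/w4.png",w["image"])
for q in("saddle_top","pump_pad","jack","lift_point","stand"):
        for r in vision.place_of(w,q)[:2]: print(q,round(r["score"],2),np.round(r["position"],1),depth(w,r["position"]))
z=w["z_map"];vv,uu=np.nonzero(z>0);K=w["K"]
c=np.c_[(uu-K[0,2])/K[0,0],(vv-K[1,2])/K[1,1],np.ones(len(uu))]*z[vv,uu][:,None]
P=c@w["W"][:3,:3].T+w["W"][:3,3]; o=bot.get_obs(); Rt=R.from_quat(o["tool_rot"]).as_matrix()
L=(P-o["eef_pos"])@Rt; np.save("P4.npy",P)
print("toolx",Rt[:,0])
m=(np.hypot(L[:,0]-.06,L[:,1])<.025)&(P[:,2]>.045)&(P[:,2]<.075); print("saddle",m.sum(),P[m].mean(0),L[m].mean(0),P[m,2].std(),cv2.minAreaRect((P[m,:2]*1000).astype(np.float32)))
E
```

```text
clock: 12.5
eef_pos: [0.5477, -0.0872, 0.0756]
tool_rot: [0.718, 0.696, -0.0, -0.001]
ft_force: [-0.5, 0.7, -10.0]
grip_width: 0.0128
grasp_force: 59.6
saddle_top 0.72 [251.9 136.7] [ 0.5497 -0.0267  0.0619]
saddle_top 0.67 [489.9 370.8] [ 0.7498 -0.2383  0.0439]
jack 0.63 [254.6 207.8] [ 0.55   -0.0664  0.0713]
toolx [ 0.0365  0.9993 -0.0001]
saddle 3440 [ 0.5495 -0.0256  0.062 ] [ 0.0648 -0.0002  0.014 ] 0.0006696988373839351 ((549.3975219726562, -26.215824127197266), (37.011016845703125, 37.175209045410156), 29.18907928466797)
```

View pics/w4.png

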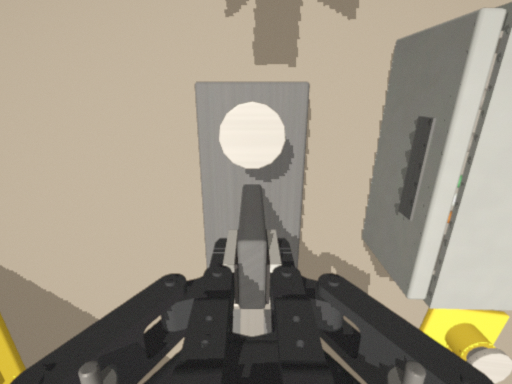

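Wrist view: saddle at (252,136) and jack held straight. A strip of drawer contents seems to show at (460,190) between the front and the unit, so I'll measure the drawer.

Run:
```python
from h import *
np.set_printoptions(precision=4,suppress=True)
P=np.load("P4.npy")
for y in(-.03,-.05,-.07,-.09):
    m=(abs(P[:,1]-y)<.004)&(P[:,0]>.61)&(P[:,0]<.72)
    b=((P[m,0]-.61)/.004).astype(int); print(y,[(round(.61+.004*k,3),round(float(np.median(P[m][b==k,2])),3)) for k in np.unique(b)])
t=cam("top");cv2.imwrite("pics/c5.png",cv2.resize(t["image"][75:175,240:340],None,fx=5,fy=5,interpolation=cv2.INTER_CUBIC))
```

```text
-0.03 [(np.float64(0.61), -0.0), (np.float64(0.614), -0.0), (np.float64(0.618), -0.0), (np.float64(0.622), -0.0), (np.float64(0.626), -0.0), (np.float64(0.63), -0.0), (np.float64(0.634), -0.0), (np.float64(0.638), -0.0), (np.float64(0.642), 0.06), (np.float64(0.646), 0.048), (np.float64(0.65), 0.081), (np.float64(0.654), 0.081), (np.float64(0.658), 0.084), (np.float64(0.662), 0.085), (np.float64(0.666), 0.085), (np.float64(0.67), 0.085), (np.float64(0.674), 0.084), (np.float64(0.714), 0.008)]
-0.05 [(np.float64(0.61), -0.0), (np.float64(0.614), -0.0), (np.float64(0.618), -0.0), (np.float64(0.622), -0.0), (np.float64(0.626), -0.001), (np.float64(0.63), -0.0), (np.float64(0.634), -0.0), (np.float64(0.638), -0.001), (np.float64(0.642), 0.055), (np.float64(0.646), 0.072), (np.float64(0.65), 0.081), (np.float64(0.654), 0.081), (np.float64(0.658), 0.084), (np.float64(0.662), 0.085), (np.float64(0.666), 0.085), (np.float64(0.67), 0.085), (np.float64(0.674), 0.085), (np.float64(0.678), 0.085), (np.float64(0.702), 0.021), (np.float64(0.706), 0.019), (np.float64(0.71), 0.009), (np.float64(0.71
[... 615 characters left out ...]
0.021), (np.float64(0.706), 0.017), (np.float64(0.71), 0.009), (np.float64(0.714), 0.008)]
-0.09 [(np.float64(0.61), -0.0), (np.float64(0.614), -0.0), (np.float64(0.618), -0.0), (np.float64(0.622), -0.0), (np.float64(0.626), -0.0), (np.float64(0.63), -0.0), (np.float64(0.634), -0.0), (np.float64(0.638), -0.0), (np.float64(0.642), 0.054), (np.float64(0.646), 0.081), (np.float64(0.65), 0.081), (np.float64(0.654), 0.084), (np.float64(0.658), 0.085), (np.float64(0.662), 0.085), (np.float64(0.666), 0.085), (np.float64(0.67), 0.085), (np.float64(0.674), 0.085), (np.float64(0.678), 0.085), (np.float64(0.682), 0.085), (np.float64(0.686), 0.085), (np.float64(0.69), 0.085), (np.float64(0.702), 0.021)]
```

View pics/c5.png

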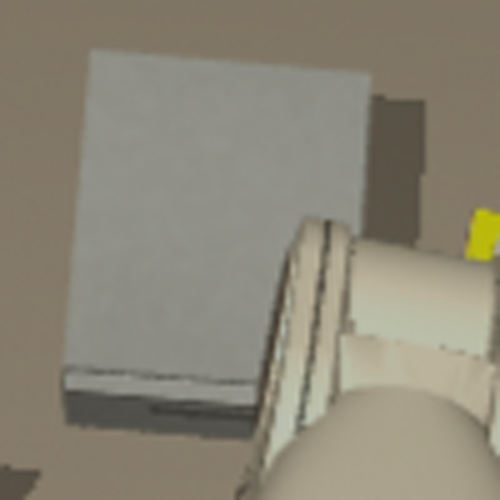

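The drawer is flush: front face at x≈0.644 as predicted for home. Now lowering the jack and sliding it in under the tab.

```bash
python3 -m creep '[[[0,0,8],[0,0,0]],[[0,0,6],[0,0,0]],[[0,0,2],[0,0,0]],[[15,-1,0],[0,0,0]],[[15,-1,0],[0,0,0]],[[15,0,0],[0,0,0]],[[15,0,0],[0,0,0]],[[0,0,0],[0,0,0]]]'
```

```text
clock: 13.85
eef_pos: [0.5481, -0.0277, 0.0604]
tool_rot: [0.718, 0.696, 0.0, -0.0]
ft_force: [-0.8, -0.9, -9.0]
grip_width: 0.0131
grasp_force: 59.6
```

Run:
```python
from h import *
np.set_printoptions(precision=4,suppress=True)
w=cam("wrist");o=bot.get_obs();cv2.imwrite("pics/w6.png",w["image"])
for q in("saddle_top","lift_point"):
        for r in vision.place_of(w,q)[:2]: print(q,round(r["score"],2),np.round(r["position"],1),depth(w,r["position"]))
z=w["z_map"];vv,uu=np.nonzero(z>0);K=w["K"]
c=np.c_[(uu-K[0,2])/K[0,0],(vv-K[1,2])/K[1,1],np.ones(len(uu))]*z[vv,uu][:,None]
P=c@w["W"][:3,:3].T+w["W"][:3,3]; Rt=R.from_quat(o["tool_rot"]).as_matrix();L=(P-o["eef_pos"])@Rt
m=(np.hypot(L[:,0]-.061,L[:,1])<.026)&(P[:,2]>.03)&(P[:,2]<.06);print("saddle",m.sum(),P[m].mean(0),cv2.minAreaRect((P[m,:2]*1000).astype(np.float32)))
m=(np.hypot(P[:,0]-.551,P[:,1]-.069)<.016)&(P[:,2]>.067)&(P[:,2]<.08);print("bolt",m.sum(),P[m].mean(0),cv2.minAreaRect((P[m,:2]*1000).astype(np.float32)))
m=(abs(P[:,0]-.551)<.03)&(abs(P[:,1]-.068)<.02)&(P[:,2]>.055)&(P[:,2]<.068);print("tab",m.sum(),P[m].mean(0),cv2.minAreaRect((P[m,:2]*1000).astype(np.float32)))
```

```text
saddle_top 0.92 [251.  136.4] [0.5496 0.033  0.047 ]
lift_point 0.81 [253.9  63.3] [0.5522 0.0686 0.0706]
saddle 3337 [0.5499 0.0333 0.0468] ((549.8643798828125, 32.128028869628906), (34.82135009765625, 37.086524963378906), 88.4323959350586)
bolt 1204 [0.5519 0.0699 0.0709] ((551.8436279296875, 69.78893280029297), (15.283553123474121, 17.60472297668457), 88.01810455322266)
tab 4629 [0.5521 0.0701 0.0639] ((551.9249267578125, 69.46226501464844), (38.47492980957031, 30.168437957763672), 86.99288940429688)
```

View pics/w6.png

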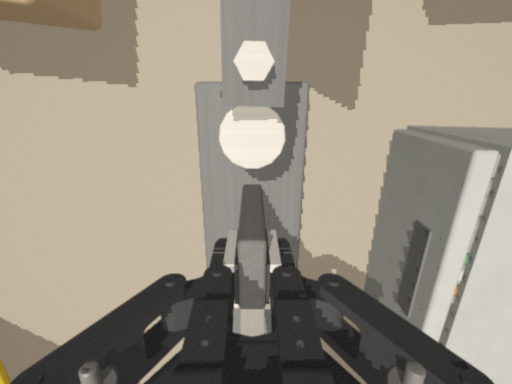

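The view shows the bolt at (254,61) and the saddle at (252,136), lined up. 38 mm remain.

```bash
python3 -m creep '[[[0,0,1.5],[0,0,0]],[[10,1,0],[0,0,0]],[[10,0,0],[0,0,0]],[[10,0,0],[0,0,0]],[[8,0,0],[0,0,0]],[[0,0,0],[0,0,0]],[[0,0,1.5],[0,0,0]],[[0,0,0],[0,0,0]]]'
```

```text
clock: 15.0
eef_pos: [0.551, 0.0088, 0.0582]
tool_rot: [0.719, 0.695, 0.001, 0.0]
ft_force: [-0.9, 3.7, -2.4]
grip_width: 0.0133
grasp_force: 60.8
```

```bash
python3 -m creep '[[[0,0,1],[0,0,0]],[[0,0,0],[0,0,0]],[[0,0,0],[0,0,0]]]'
```

```text
clock: 15.38
eef_pos: [0.5511, 0.0088, 0.0578]
tool_rot: [0.719, 0.695, 0.001, 0.001]
ft_force: [-2.2, 5.0, 3.8]
grip_width: 0.0135
grasp_force: 61.5
```

```bash
python3 -m creep '[[[0,0,0],[0,0,0]],[[0,0,0],[0,0,0]],[[0,0,0],[0,0,0]],[[0,0,-20],[0,0,0]],[[0,0,-40],[0,0,0]],[[0,0,-50],[0,0,0]],[[-20,0,-40],[0,0,0]],[[-40,0,0],[0,0,0]],[[-50,0,0],[0,0,0]],[[-50,0,0],[0,0,0]],[[-40,0,0],[0,0,0]],[[0,0,0],[0,0,0]]]' 40
python3 -m creep '[[[0,0,0],[0,0,0]],[[0,0,0],[0,0,0]],[[0,0,0],[0,0,0]]]' 0
python3 - <<'E'
from h import *
np.set_printoptions(precision=4,suppress=True)
w=cam("wrist");o=bot.get_obs();cv2.imwrite("pics/w7.png",w["image"])
for q in("saddle_top","lift_point","pump_pad"):
        for r in vision.place_of(w,q)[:2]: print(q,round(r["score"],2),np.round(r["position"],1),depth(w,r["position"]))
z=w["z_map"];vv,uu=np.nonzero(z>0);K=w["K"]
c=np.c_[(uu-K[0,2])/K[0,0],(vv-K[1,2])/K[1,1],np.ones(len(uu))]*z[vv,uu][:,None]
P=c@w["W"][:3,:3].T+w["W"][:3,3]; Rt=R.from_quat(o["tool_rot"]).as_matrix();L=(P-o["eef_pos"])@Rt
def rep(n,m):
    if m.sum()>20: print(n,m.sum(),P[m].mean(0),"tool",L[m].mean(0),cv2.minAreaRect((P[m,:2]*1000).astype(np.float32)))
rep("lug",(np.hypot(P[:,0]-.551,P[:,1]-.009)<.03)&(abs(P[:,2]-.09)<.005))
rep("pad",(np.hypot(P[:,0]-.547,P[:,1]+.116)<.04)&(abs(P[:,2]-.109)<.014))
rep("bolt",(np.hypot(P[:,0]-.551,P[:,1]-.069)<.016)&(P[:,2]>.067)&(P[:,2]<.08))
E
```

```text
clock: 16.88
eef_pos: [0.5428, -0.1945, 0.206]
tool_rot: [0.721, 0.693, -0.0, 0.0]
ft_force: [-0.4, 0.3, -0.1]
grip_width: 0.0401
grasp_force: 0.0
clock: 17.25
eef_pos: [0.5435, -0.1904, 0.2064]
tool_rot: [0.719, 0.695, 0.0, 0.0]
ft_force: [-0.5, -0.4, 0.4]
grip_width: -0.0001
grasp_force: 0.0
saddle_top 0.55 [426.  202.8] [ 0.7506 -0.2389  0.0435]
pump_pad 0.81 [  8.4 333. ] [ 0.2613 -0.3555  0.1083]
pump_pad 0.67 [251.4 103.4] [ 0.5456 -0.1153  0.1079]
pad 2450 [ 0.5462 -0.1158  0.1079] tool [0.0747 0.0002 0.0985] ((546.5413208007812, -110.34883117675781), (51.18836975097656, 43.89787292480469), 87.19921875)
```

View pics/w7.png

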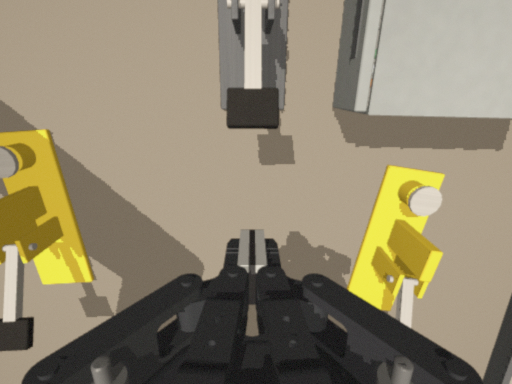

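Wrist view: black pad at (252,105), straight ahead of the closed fingers, 75 mm forward. Moving over it and pumping along its arc.

```bash
python3 -m creep '[[[35,0,20],[0,0,0]],[[38,0,30],[0,0,0]],[[0,0,25],[0,0,0]],[[0,0,15],[0,0,0]],[[-3,0,7],[0,0,0]],[[-3,0,7],[0,0,0]],[[-2,0,6],[0,0,0]],[[-2,0,7],[0,0,0]],[[-1,0,6],[0,0,0]],[[0,0,0],[0,0,0]]]'
```

```text
clock: 18.7
eef_pos: [0.5457, -0.1302, 0.0832]
tool_rot: [0.72, 0.694, -0.0, 0.001]
ft_force: [-2.2, -0.0, 3.1]
grip_width: 0.0002
grasp_force: 2.1
```

```bash
python3 -m creep '[[[-1,0,6],[0,0,0]],[[-1,0,6],[0,0,0]],[[0,0,5],[0,0,0]],[[0,0,5],[0,0,0]],[[0,0,0],[0,0,0]]]'
```

```text
clock: 19.32
eef_pos: [0.5457, -0.1323, 0.0612]
tool_rot: [0.72, 0.694, -0.0, 0.001]
ft_force: [-1.0, -3.0, 6.8]
grip_width: -0.0001
grasp_force: 2.7
```

```bash
python3 -m creep '[[[0,0,2],[0,0,0]],[[0,0,2],[0,0,0]],[[0,0,2],[0,0,0]],[[0,0,0],[0,0,0]]]'
```

```text
clock: 19.82
eef_pos: [0.5458, -0.1322, 0.057]
tool_rot: [0.719, 0.695, -0.0, 0.001]
ft_force: [-2.9, -1.1, 13.4]
grip_width: 0.0001
grasp_force: 6.6
```

Run:
```python
from h import *
np.set_printoptions(precision=4,suppress=True)
print(bot.get_obs()["ft_force"],bot.get_obs()["eef_pos"])
s=cam("scene");w=cam("wrist");cv2.imwrite("pics/s8.png",np.hstack([cv2.resize(s["image"][120:320,150:350],(400,400)),cv2.resize(w["image"][:300,100:400],(400,400))]))
z=w["z_map"];vv,uu=np.nonzero(z>0);K=w["K"]
c=np.c_[(uu-K[0,2])/K[0,0],(vv-K[1,2])/K[1,1],np.ones(len(uu))]*z[vv,uu][:,None]
P=c@w["W"][:3,:3].T+w["W"][:3,3]
for n,m in(("lug",(np.hypot(P[:,0]-.551,P[:,1]-.009)<.03)&(abs(P[:,2]-.09)<.007)),("tabside",(abs(P[:,0]-.552)<.014)&(abs(P[:,1]-.068)<.018)&(P[:,2]>.05))):
    if m.sum()>5: print(n,m.sum(),P[m].mean(0),cv2.minAreaRect((P[m,:2]*1000).astype(np.float32)),P[m,2].max())
for r in vision.place_of(s,"lift_point")[:2]+vision.place_of(s,"saddle_top")[:3]: print(r,depth(s,r["position"]))
```

```text
[-2.8876 -1.1479 13.4483] [ 0.5458 -0.1322  0.057 ]
{'position': [274.4, 183.9], 'score': 0.91} [0.566  0.0544 0.0877]
{'position': [288.7, 308.5], 'score': 0.83} [ 0.7461 -0.2357  0.0438]
{'position': [127.4, 211.8], 'score': 0.49} [ 0.2564 -0.1789  0.0456]
{'position': [269.3, 184.7], 'score': 0.46} [0.5506 0.0554 0.0778]
```

View pics/s8.png

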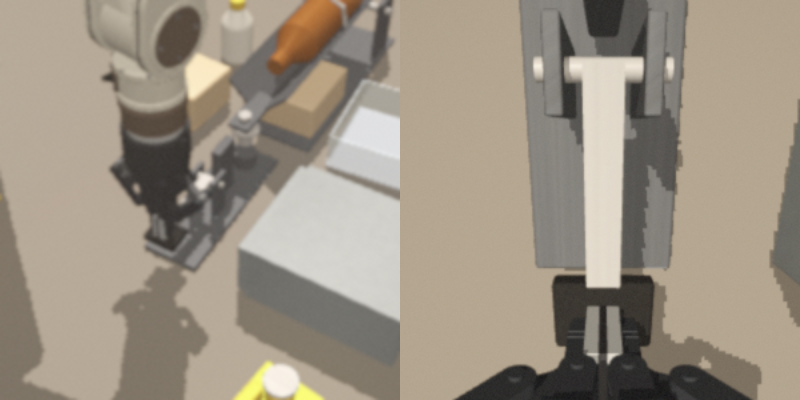

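The left crop shows the trough raised level on the saddle at (245,125). On the right, the handle is flat with the fingers on the pad at (603,310). The pad is at z 57 mm and reads 13 N, so it is on its stop. I'll press 1 mm more to settle it and hand in.

```bash
python3 -m creep '[[[0,0,1],[0,0,0]],[[0,0,0],[0,0,0]],[[0,0,0],[0,0,0]],[[0,0,0],[0,0,0]]]' && python3 -c "
from workcell import workorder
print(workorder.job_done())"
```

```text
clock: 20.52
eef_pos: [0.5458, -0.1322, 0.0568]
tool_rot: [0.719, 0.695, 0.0, 0.001]
ft_force: [-5.2, -0.5, 17.6]
grip_width: -0.0002
grasp_force: 8.7
the job is handed in; nothing more can be done
None
```

I handed the job in at about 20.5 s, but the hand-in call returned no verdict: the drawer is home, the jack is flat under the lift point (saddle about 2 mm off by my measurement), and the handle is held on its stop at about 17 N with the trough level (lift point about 24 mm up).

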